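# Carry a guide tray with a free-running carriage to the optical reader

## Robot

A 7-joint arm with a two-finger parallel gripper is mounted at the origin on the work surface. World frame = base frame: x ahead of the robot, y to its left, z up, the work surface at z = 0. Lengths are in m, angles in rad, forces in N, time in s.
With the tool pointing down it reaches from about 0.4 to 0.85 m from the base axis. Payload 10.4 kg.
Tool frame: the origin (TCP) lies at the very end of the fingers, on their centre line; the grasp point (between the pads) lies 19 mm behind it (manip.pinch_z is the distance from the TCP to the grasp point, in m); z points along the fingers, y is the line along which they close (so a half turn about z gives the same grasp; the last joint's range is limited). The gripper opens to 85 mm and grips with 20 to 120 N. Pads are 22 mm wide; open, the fingers measure 114 mm over their backs; the gripper's body (76 mm by 85 mm) begins 54 mm behind the grasp point. The pads swing forward as they close: fully open they stand 13 mm farther back than shut.
Start: joints at [-0.023, 0.332, -0.065, 1.46, 0.022, 1.35, -0.088], TCP at [0.625, 0, 0.231] pointing down, gripper open.
Joint ranges: [-2.6, 2.6], [-0.5, 2.12], [-1.47, 1.34], [0.16, 2.42], [-1.27, 4.41], [0.06, 2.06], [-2.6, 2.6]. Speed limits (rad/s): [2.22, 2.22, 2.79, 2.79, 3.14, 3.14, 3.14].

## Interface

Orientations are given as a rotation vector (axis times angle).
In Python, from bench import manip gives the robot as it stands. The module is installed in compiled form; this text tells all that it offers.
- The arm moves only by the tool drive_tool, never from a script. Its argument "series" is a list of rows, each a list of 6 numbers: the shift along the world's x, y, z in m, then the turn, a rotation vector about the world's x, y, z in degrees. In form: [[dx, dy, dz, wx, wy, wz], ...]. A call has 1 to 20 rows; each row shifts and turns the commanded pose from where the row before left it; what a row does not reach is not made up. A row lasts 1/12 s, in which the tool goes at most 41.7 mm and 7.16 degrees, less where a joint would pass 70% of its speed; a pose out of reach is approached as far as the arm can. A call with a gripper value outside its range is refused whole. "gripper" is the opening, from 0 (shut) to 1 (fully open), set as the call begins (left out, the last holds). The fingers move at their own pace and stop on an object; "grip_force" is the grip in N (left out, the last holds). Time passes only in rows, so rows that do not move let the fingers close. It gives the time, the measured TCP pose, the force, the opening and the grip force at its end, in the units of the state.
- manip.read_state(): the state, without advancing time (a new reading comes with each control period).
- manip.camera(name): name is "scene" or "side" or "wrist"; returns the picture (400x640x3 uint8, red, green, blue); there is no depth.
- manip.get_calibration(name): a dict with "fovy" (degrees; the focal length in pixels is half the picture's height over the tangent of half this angle, whatever the lens; pixels are square), "cx", "cy" (the principal point, pixels), "R" (3x3) and "t" (3): a world point X has camera coordinates R X + t; the wrist camera has in their place "mount" (4x4, takes a point from camera to tool coordinates, whose origin is the TCP and whose axes are the flange's). Camera axes: x right, y down, z forward; pixel columns grow to the right and rows downward; lengths in m; the calibration is good to about 2 mm. A picture is of the moment at which its call begins: read the wrist's pose just before it. get_calibration takes no time and is no camera call.
- manip.hand_in(): hands the job in; it is judged then, once.
The state is a dict: "time": time; "qpos": joint angles; "joint_velocities": joint speeds; "joint_efforts": joint torques, N m; "position": TCP position; "orientation": TCP orientation; "contact_force": force on the tool from outside, world axes, zero at the start; "torque": the same for the moment, N m; "grip_width": opening from 0.0 (shut) to 1.0 (fully open); "grasp_force": force on a finger pad.
Only numpy, scipy, OpenCV 4.12 (cv2) and the standard library are available. Lean on these libraries where they do the work, as an engineer would, in place of code of your own. Each camera call takes 0.05 s, during which the arm holds its last target. There are 200 camera calls.

## Task

Lift the guide tray of the key machine by its bridge handle, carry it over to the grey rest of the optical reader and, holding it up clear above the rest, bring its free-running carriage to the middle of the tray, right under the handle, and keep it there for five seconds so that the reader can gauge it. Then set the tray down gently and squarely on the middle of the rest with the carriage still standing in the middle, and let go. On the whole way the carriage must not run against the stop at either end of the tray nor be touched by the gripper, and the other things on the bench are to be left alone.

Things in the scene. Friction and masses are not known exactly. Their poses are not given: they have to be found in the camera images.
- tray: Aluminium guide tray, 160 mm (own x) by 300 mm (own y), about 0.45 kg without carriage. Origin: centre of its underside; z up. Floor 4 mm thick; side rims at x = +-78 mm up to z = 14 mm; end walls up to z = 36 mm. Two guide rods run along y from end to end. A bridge handle stands over its middle on two posts (8 x 18 mm) at x = +-76 mm.
- tray_handle (a point): Centre of the bridge handle's bar, 119 mm straight above the tray's origin, fixed to the tray, same axes. Square bar, 18 x 18 mm, 160 mm long along the tray's x; underside 60 mm above the carriage. Grip it here from above, fingers closing along the tray's y (18 mm wide).
- carriage (a joint): Position (m) of the steel carriage along the tray's y; 0 is the middle under the handle, plus towards the tray's +y end. It slides all but without friction (viscous drag about 0.05 N s/m) on ball bushings: with a level tray it stays behind at the full tray acceleration; with the +y end raised by an angle it accelerates to -y with g sin(angle). End stops at +-0.106 m.
- carriage_mid (a point): Middle of the carriage, 28 mm above the tray's underside, same axes as the tray. Steel block 110 mm (x) by 70 mm (y), with a two-jaw key clamp on top, its upper side 50 mm above the tray's underside; about 0.30 kg.
- rest: Fixed grey block 170 mm (own x) by 240 mm (own y), flat top 40 mm above the bench; origin: centre of its underside, z up. The tray goes on top, its y along the rest's y, overhanging 30 mm at each end. On its far (+x) side stands the black reader post, 60 mm wide along y, 120 mm tall, its near face at x = 130 mm.
- padlock: Loose brass padlock, 26 x 44 mm, standing 67 mm tall with its shackle up, between tray and rest; origin at the centre of its underside. Leave alone.
- screwdriver: Loose screwdriver lying along its own x, about 200 mm long and 30 mm high, at the right side; leave alone.
- jar: Loose closed jar, 60 mm in diameter, 80 mm tall, beyond the padlock; origin at the centre of its underside. Leave alone.
- wrench: Loose wrench lying flat at the left side; leave alone.
- brush: Loose brush lying flat at the right side; leave alone.
- blankbox: Open cardboard box of key blanks, 120 x 126 mm, about 67 mm tall, at the left side; origin at the centre of its underside. Leave alone.

How it is judged:
By the outcome, as a careful person would: the job done as asked, in the order asked, and still so for the second after the job is handed in, with the robot touching nothing.
It also fails if it takes over 64 s, if anything falls off the work surface, if the arm or the gripper's body presses on something with over 40 N, if the wrist force passes 120 N, or if a joint passes its speed limit or range.

## Working session

There is one attempt and no reset: what is moved stays moved. The work goes in short steps, Python scripts to look and compute and a tool call to move; the robot and the scene stay as the last step left them, time stands still between calls to the robot, and variables do not carry over. Pictures are saved under pics/ and viewed, at most 10 in all, crops included, and the job is handed in when it is done.

Besides the shell and the picture viewer there is one more tool, called after "Request:" as name([rows], argument=value, ...), one row to a line, values as JSON. drive_tool: Moves the arm, as the interface text tells. Its arguments: {"type":"object","properties":{"series":{"type":"array"},"gripper":{"type":"number"},"grip_force":{"type":"number"}},"required":["series"]}

```bash
mkdir -p pics; cat > h.py <<'E'
import numpy as np, cv2
from bench import manip
from scipy.spatial.transform import Rotation as Ro
def cal(n, st=None):
    c=manip.get_calibration(n); f=200/np.tan(np.radians(c["fovy"])/2)
    if "R" in c: R,t=np.array(c["R"]),np.array(c["t"])
    else:
        M=np.array(c["mount"]); st=st or manip.read_state()
        T=np.eye(4);T[:3,:3]=Ro.from_rotvec(st["orientation"]).as_matrix();T[:3,3]=st["position"]
        W=np.linalg.inv(T@M); R,t=W[:3,:3],W[:3,3]
    return f,c["cx"],c["cy"],R,t
def ray(C,p,z):
    f,cx,cy,R,t=C; o=-R.T@t; d=R.T@np.array([(p[0]-cx)/f,(p[1]-cy)/f,1]); return o+d*(z-o[2])/d[2]
def proj(C,X):
    f,cx,cy,R,t=C; q=R@np.asarray(X)+t; return np.array([cx+f*q[0]/q[2],cy+f*q[1]/q[2]])
def snap(n,name=None):
    im=cv2.cvtColor(manip.camera(n),cv2.COLOR_RGB2BGR)
    if name: cv2.imwrite(f"pics/{name}.png",im)
    return im
E
python3 - <<'E'
from h import *
st=manip.read_state();print(st)
for n in("scene","side","wrist"):
    C=cal(n);print(n,C[0],C[1],C[2],(-C[3].T@C[4]).round(3),C[3].round(2).tolist())
a=snap("scene","s0");b=snap("side","d0")
snap("wrist","w0")
E
```

```text
{'time': 0.0, 'qpos': array([-0.02261036,  0.33285644, -0.06469789,  1.46092776,  0.02164499,
        1.34992976, -0.08849606]), 'joint_velocities': array([-0.00049242,  0.00131352, -0.00030811, -0.00039255,  0.00013143,
       -0.00189203, -0.00091641]), 'joint_efforts': array([ 4.98105128e-04, -6.25449800e+01,  4.97091911e-02, -3.91610491e+01,
        1.63588714e-02,  9.83294769e-03, -6.01235030e-06]), 'position': array([ 6.24621756e-01, -1.58053519e-05,  2.30532065e-01]), 'orientation': array([-2.22073929e+00, -2.22083455e+00,  1.70129170e-03]), 'contact_force': array([1.10639579, 0.61614892, 0.49316255]), 'torque': array([-0.02109533, -0.02899686,  0.00241653]), 'grasp_force': 0.0, 'grip_width': 1.0003946797717893}
scene 419.0308597448372 324.73472720633976 204.3732694381087 [1.494 0.392 1.025] [[-0.37, 0.93, -0.02], [0.64, 0.24, -0.73], [-0.68, -0.28, -0.68]]
side 363.4806372103079 316.7887285204422 207.97858510315 [-0.072 -0.683  0.951] [[0.72, -0.7, -0.01], [-0.48, -0.49, -0.73], [0.5, 0.53, -0.68]]
wrist 309.5161622499351 319.8628796644092 201.6872067009856 [0.625 0.076 0.371] [[1.0, -0.0, -0.0], [0.0, -0.96, 0.3], [-0.0, -0.3, -0.96]]
```

View pics/s0.png

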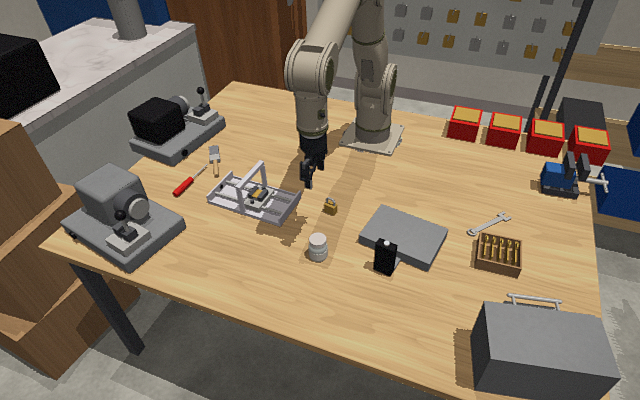

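View pics/d0.png

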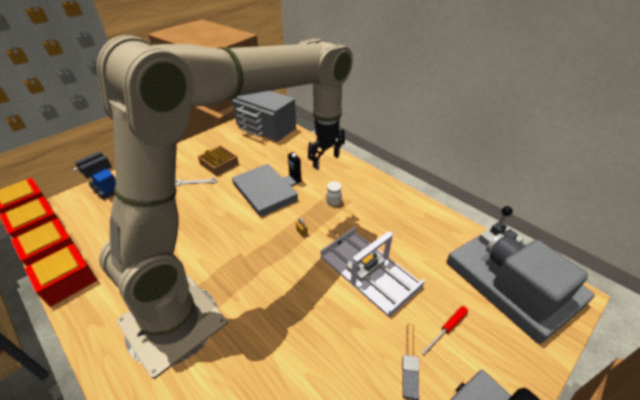

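The scene view shows the tray at about (253,195), its handle at about (252,178), the rest at (403,235), the padlock at (330,206) and the jar at (318,247). In the side view the tray is at (371,270) and the rest at (265,188).

```bash
python3 - <<'E'
from h import *
a=cv2.imread("pics/s0.png");b=cv2.imread("pics/d0.png")
def crop(im,x0,y0,w,h,s): return cv2.resize(im[y0:y0+h,x0:x0+w],None,fx=s,fy=s,interpolation=cv2.INTER_CUBIC)
c1=crop(a,200,150,110,75,7)
c2=crop(b,315,225,114,90,6.6)
cv2.imwrite("pics/c1.png",c1);cv2.imwrite("pics/c2.png",c2[:594])
for n,im,(x0,y0,x1,y1) in (("scene",a,(350,195,455,280)),("side",b,(225,155,305,220))):
    hsv=cv2.cvtColor(im,cv2.COLOR_BGR2HSV)
    m=((hsv[...,1]<60)&(hsv[...,2]>60)).astype(np.uint8)
    mm=np.zeros_like(m);mm[y0:y1,x0:x1]=m[y0:y1,x0:x1]
    mm=cv2.morphologyEx(mm,cv2.MORPH_OPEN,np.ones((3,3)))
    c=max(cv2.findContours(mm,cv2.RETR_EXTERNAL,cv2.CHAIN_APPROX_NONE)[0],key=cv2.contourArea)
    h=cv2.convexHull(c); p=cv2.approxPolyDP(h,3,True)[:,0]
    print(n,cv2.contourArea(c),[(q.tolist(),ray(cal(n),q,.04)[:2].round(3).tolist(),int(hsv[q[1],q[0],2])) for q in p])
v=[crop(a,350,195,110,85,7)]
cv2.imwrite("pics/c3.png",v[0])
E
```

```text
scene 2739.5 [([380, 205], [0.454, 0.165], 168), ([447, 229], [0.488, 0.398], 142), ([431, 264], [0.649, 0.378], 96), ([397, 255], [0.65, 0.275], 65), ([360, 235], [0.611, 0.144], 119)]
side 1727.0 [([295, 181], [0.647, 0.195], 71), ([296, 195], [0.593, 0.129], 87), ([257, 211], [0.433, 0.162], 66), ([233, 178], [0.482, 0.386], 146), ([268, 165], [0.637, 0.355], 167)]
```

View pics/c1.png

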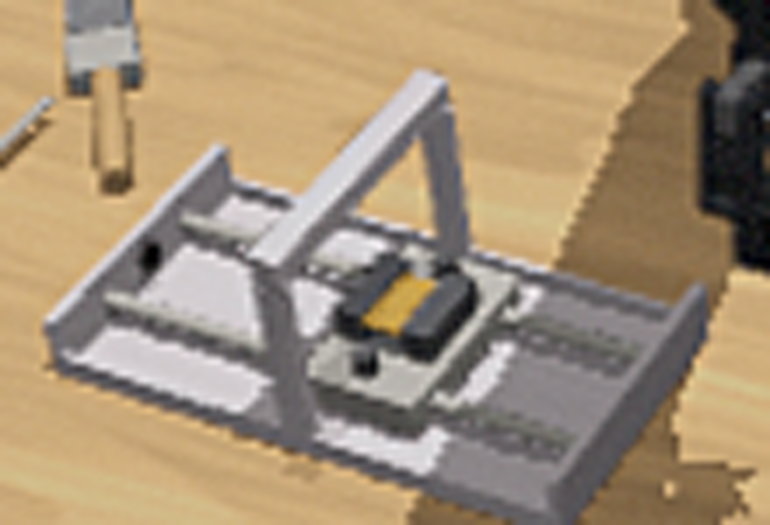

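View pics/c2.png

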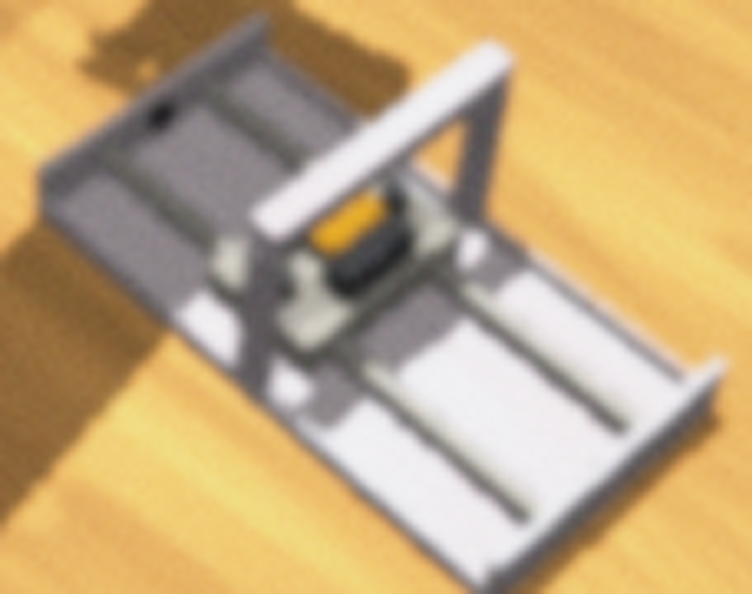

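View pics/c3.png

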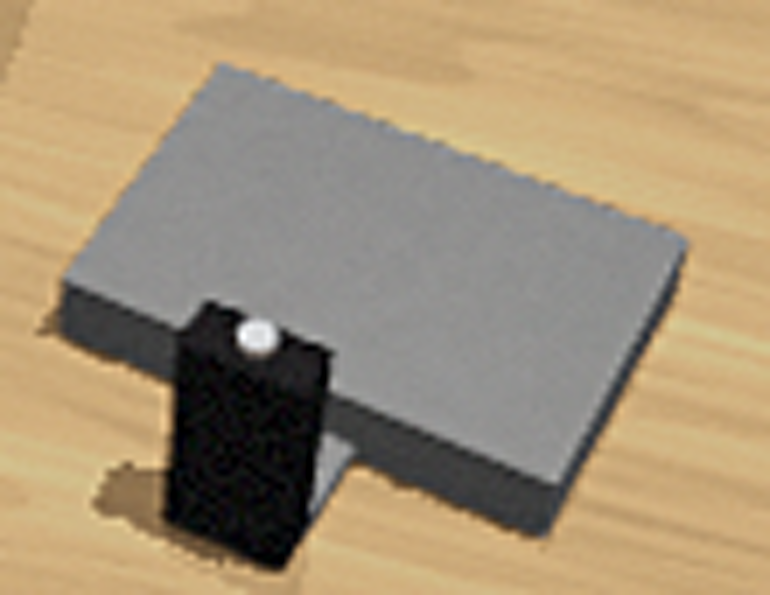

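```bash
python3 - <<'E'
from h import *
S,D=cal("scene"),cal("side")
A=lambda u:((u[0]+.5)/7-.5+200,(u[1]+.5)/7-.5+150)
B=lambda u:((u[0]+.5)/6.6-.5+315,(u[1]+.5)/6.6-.5+225)
G=lambda u:((u[0]+.5)/7-.5+350,(u[1]+.5)/7-.5+195)
def show(n,C,F,L,z):
    P=np.array([ray(C,F(u),z)[:2] for u in L]);print(n,P.round(3).tolist(),"mean",P.mean(0).round(4));return P
def ang(v): return np.degrees(np.arctan2(v[1],v[0])).round(2)
P=show("rest",S,G,[(220,62),(690,240),(558,487),(62,280)],.04)
print(ang(P[1]-P[0])-90,ang(P[2]-P[3])-90,ang(P[3]-P[0]),ang(P[2]-P[1]),[np.linalg.norm(P[i]-P[i-1]).round(3) for i in range(4)])
P=show("barS",S,A,[(418,70),(447,92),(285,268),(250,250)],.128);print(ang(P[3]-P[0]),ang(P[2]-P[1]),np.linalg.norm(P[3]-P[0]))
P=show("barD",D,B,[(487,40),(513,65),(272,240),(250,212)],.128);print(ang(P[3]-P[0]),ang(P[2]-P[1]),np.linalg.norm(P[3]-P[0]))
P=show("wallsS",S,A,[(222,147),(45,325)],.036);print(ang(P[1]-P[0]),np.linalg.norm(P[1]-P[0]))
P=show("wallsD",D,B,[(258,15),(40,178)],.036);print(ang(P[1]-P[0]),np.linalg.norm(P[1]-P[0]))
P=show("wallsD2",D,B,[(722,362),(490,580)],.036);print(ang(P[1]-P[0]),np.linalg.norm(P[1]-P[0]))
show("keyS",S,A,[(400,305)],.05);show("keyD",D,B,[(352,222)],.05)
show("padS",S,lambda u:u,[(330,210)],.0);show("jarS",S,lambda u:u,[(318,237)],.08)
E
```

```text
rest [[0.445, 0.166], [0.486, 0.401], [0.651, 0.373], [0.611, 0.139]] mean [0.5481 0.2697]
-9.930000000000007 -9.719999999999999 -9.26 -9.62 [np.float64(0.168), np.float64(0.239), np.float64(0.167), np.float64(0.238)]
barS [[0.467, -0.283], [0.478, -0.261], [0.626, -0.269], [0.621, -0.291]] mean [ 0.5482 -0.2759]
-2.99 -3.2 0.15397437826933147
barD [[0.621, -0.277], [0.617, -0.295], [0.46, -0.285], [0.464, -0.268]] mean [ 0.5404 -0.281 ]
176.78 176.35 0.1567131481345526
wallsS [[0.461, -0.42], [0.619, -0.43]] mean [ 0.54   -0.4249]
-3.36 0.15896494272886988
wallsD [[0.627, -0.135], [0.466, -0.134]] mean [ 0.5466 -0.1347]
179.62 0.1603826929387822
wallsD2 [[0.613, -0.432], [0.447, -0.427]] mean [ 0.5303 -0.4296]
178.22 0.16580989847681352
keyS [[0.556, -0.257]] mean [ 0.556 -0.257]
keyD [[0.545, -0.267]] mean [ 0.5454 -0.2665]
padS [[0.498, -0.003]] mean [ 0.4976 -0.0026]
jarS [[0.7, 0.037]] mean [0.6995 0.0366]
```

The rest is centred at (0.548, 0.270) with yaw about −9.6°, and its sides measure 168 × 238 mm. The tray is at about (0.543, −0.279) with yaw about −3°. Next I move above the handle and check with the wrist camera.

Request:
drive_tool([
  [-0.0058, -0.02, -0.002, 0, 0, 6.2],
  [-0.0058, -0.02, -0.002, 0, 0, 6.2],
  [-0.0058, -0.02, -0.002, 0, 0, 6.2],
  [-0.0058, -0.02, -0.002, 0, 0, 6.2],
  [-0.0058, -0.02, -0.002, 0, 0, 6.2],
  [-0.0058, -0.02, -0.002, 0, 0, 6.2],
  [-0.0058, -0.02, -0.002, 0, 0, 6.2],
  [-0.0058, -0.02, -0.002, 0, 0, 6.2],
  [-0.0058, -0.02, -0.002, 0, 0, 6.2],
  [-0.0058, -0.02, -0.002, 0, 0, 6.2],
  [-0.0058, -0.02, -0.002, 0, 0, 6.2],
  [-0.0058, -0.02, -0.002, 0, 0, 6.2],
  [-0.0058, -0.02, -0.002, 0, 0, 6.2],
  [-0.0058, -0.02, -0.002, 0, 0, 6.2],
  [0, 0, 0, 0, 0, 0],
  [0, 0, 0, 0, 0, 0],
], gripper=1)

```text
time: 1.48
position: [0.543, -0.2813, 0.2028]
orientation: [-0.093, -3.139, -0.0]
contact_force: [-0.5, 1.5, 0.3]
grip_width: 0.995
grasp_force: 0.0
```

```bash
sleep 1; python3 - <<'E'
from h import *
st=manip.read_state();print(st["time"],st["position"],Ro.from_rotvec(st["orientation"]).as_matrix().round(3).tolist(),st["qpos"].round(2))
C=cal("wrist",st);np.save("C1.npy",np.array([*C[:3],*C[3].ravel(),*C[4]]))
print(np.array(manip.get_calibration("wrist")["mount"]).round(3).tolist())
snap("wrist","w1")
E
```

```text
1.4833 [ 0.54296033 -0.28131052  0.20283513] [[-0.998, 0.059, -0.001], [0.059, 0.998, 0.0], [0.001, 0.0, -1.0]] [ 0.49  0.32 -0.1   1.53  0.03  1.29  1.89]
[[-0.0, -0.955, -0.296, 0.075], [1.0, -0.0, -0.0, 0.001], [0.0, -0.296, 0.955, -0.141], [0.0, 0.0, 0.0, 1.0]]
```

View pics/w1.png

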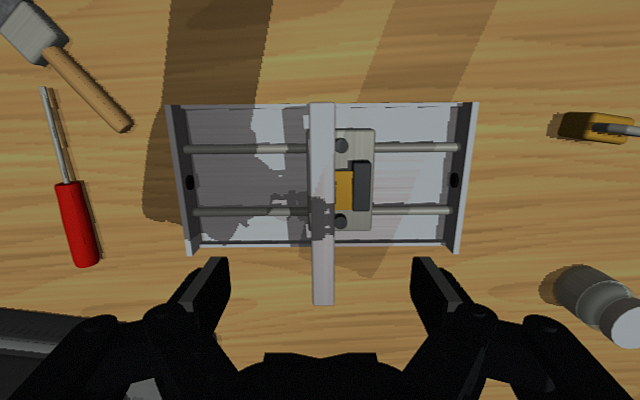

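The wrist view shows the bar corners at (310,104), (335,102), (313,305) and (334,303), and the carriage's right edge at about x = 374. The padlock is at about (600,127) and the jar at about (600,305).

```bash
python3 - <<'E'
from h import *
a=np.load("C1.npy");C=(a[0],a[1],a[2],a[3:12].reshape(3,3),a[12:])
im=cv2.imread("pics/w1.png");hsv=cv2.cvtColor(im,cv2.COLOR_BGR2HSV)
L=[];Rr=[]
for r in range(258,300,2):
    w=np.where(hsv[r,295:355,1]<50)[0]+295
    if len(w): L.append(ray(C,(w[0]-.5,r),.128)[:2]);Rr.append(ray(C,(w[-1]+.5,r),.128)[:2])
L,Rr=np.array(L),np.array(Rr)
print("width",(Rr-L)[:,1].mean(), "mid",((L+Rr)/2).mean(0), "slope deg",np.degrees(np.polyfit(L[:,0],L[:,1],1)[0]),np.degrees(np.polyfit(Rr[:,0],Rr[:,1],1)[0]))
P=[ray(C,p,.128)[:2].round(4) for p in [(310,104),(335,102),(334,304),(313,305)]];print(P,np.mean(P,0))
Q=[ray(C,p,.036)[:2].round(4) for p in [(478,102),(457,254),(166,106),(187,255)]];print(Q,np.mean(Q,0))
K=[ray(C,p,.04)[:2].round(4) for p in [(375,129),(371,229)]];print("carr right edge",K)
E
```

```text
width 0.017012488271380292 mid [ 0.59791945 -0.28185555] slope deg -2.0658516275437244 -2.669261622625179
[array([ 0.4664, -0.2828]), array([ 0.4661, -0.2662]), array([ 0.6222, -0.2741]), array([ 0.6222, -0.2912])] [ 0.544225 -0.278575]
[array([ 0.4733, -0.1267]), array([ 0.632 , -0.1353]), array([ 0.4593, -0.4223]), array([ 0.6156, -0.4315])] [ 0.54505 -0.27895]
carr right edge [array([ 0.4922, -0.2249]), array([ 0.5952, -0.2298])]
```

Request:
drive_tool([
  [0.0015, 0.0025, -0.017, 0, 0, 0.3],
  [0, 0, -0.017, 0, 0, 0],
  [0, 0, -0.017, 0, 0, 0],
  [0, 0, -0.017, 0, 0, 0],
  [0, 0, -0.017, 0, 0, 0],
  [0, 0, -0.0118, 0, 0, 0],
  [0, 0, -0.006, 0, 0, 0],
  [0, 0, 0, 0, 0, 0],
  [0, 0, 0, 0, 0, 0],
], gripper=1)

```text
time: 2.28
position: [0.5457, -0.2772, 0.101]
orientation: [0.079, 3.14, 0.0]
contact_force: [-0.7, -0.3, 0.6]
grip_width: 1.001
grasp_force: 0.0
```

Request:
drive_tool([
  [0, 0, 0, 0, 0, 0],
  [0, 0, 0, 0, 0, 0],
  [0, 0, 0, 0, 0, 0],
  [0, 0, 0, 0, 0, 0],
  [0, 0, 0, 0, 0, 0],
  [0, 0, 0, 0, 0, 0],
  [0, 0, 0, 0, 0, 0],
  [0, 0, 0, 0, 0, 0],
  [0, 0, 0, 0, 0, 0],
  [0, 0, 0, 0, 0, 0],
  [0, 0, 0, 0, 0, 0],
  [0, 0, 0, 0, 0, 0],
], gripper=0, grip_force=110)

```text
time: 3.28
position: [0.5455, -0.278, 0.1012]
orientation: [0.08, 3.14, -0.001]
contact_force: [-1.5, -1.6, 6.8]
grip_width: 0.188
grasp_force: 108.6
```

```bash
sleep 1; python3 - <<'E'
from h import *
st=manip.read_state();print(st["time"],st["position"].round(4),Ro.from_rotvec(st["orientation"]).as_matrix().round(4).tolist(),st["grip_width"],st["contact_force"].round(1),st["grasp_force"])
snap("wrist","w2")
E
```

```text
3.2833 [ 0.5455 -0.278   0.1012] [[-0.9987, 0.051, 0.0008], [0.051, 0.9987, -0.0007], [-0.0009, -0.0007, -1.0]] 0.1880786539451742 [-1.5 -1.6  6.8] 108.55766773223877
```

View pics/w2.png

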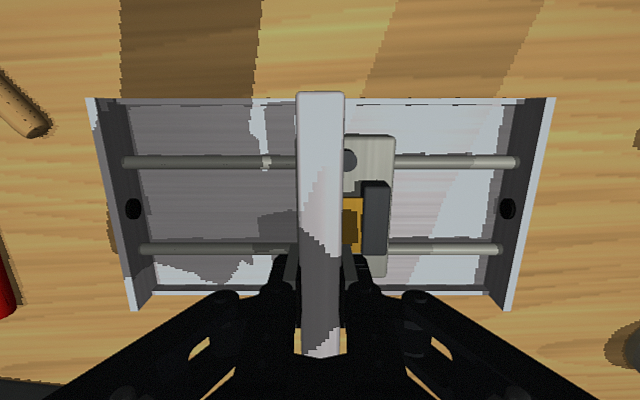

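The grip is good: bar at x = 298–345, tray symmetric about x ≈ 321, carriage's right edge at about 395. Next I make a carriage detector based on the beige plate against the neutral floor.

```bash
cat > meas.py <<'E'
from h import *
def shot(name=None):
    st=manip.read_state(); im=snap("wrist",name).astype(int)
    d=im[...,2]-im[...,0]
    band=np.median(d[141:154],0); s=(band>3)
    s[:115]=0;s[525:]=0;s[296:347]=0
    s=cv2.morphologyEx(s.astype(np.uint8)[None],cv2.MORPH_OPEN,np.ones((1,5)))[0]
    w=np.where(s)[0]; return st["time"],w,st,band
def pos(w):   # carriage y in mm, rough: 1.42 px/mm, half width 49.7px
    if len(w)==0: return None
    a=w[0]-.5-321; b=w[-1]+.5-321
    L=a<-26; Rr=b>26
    out=[]
    if a<-25.5: out.append(("L",(a+50)/1.42))
    if b>26.5: out.append(("R",(b-50)/1.42))
    return [(k,round(v,1)) for k,v in out]
def run(n=3,name=None):
    for i in range(n):
        t,w,st,b=shot(name if i==n-1 else None)
        R=Ro.from_rotvec(st["orientation"]).as_matrix()
        print("t%.3f"%t,pos(w),w[[0,-1]] if len(w) else "-","p",st["position"].round(4),"tilt+y up deg %.3f"%np.degrees(np.arcsin(R[2,1])),"xz %.3f"%np.degrees(np.arcsin(R[2,0])),"yaw %.2f"%np.degrees(np.arctan2(-R[0,1],R[1,1])),"F",st["contact_force"].round(1))
E
python3 - <<'E'
from meas import *
im=cv2.imread("pics/w2.png").astype(int)
d=np.median((im[...,2]-im[...,0])[141:154],0); print(d[110:530:6].astype(int).tolist())
s=d>3; print(np.where(np.diff(s.astype(int)))[0])
E
```

```text
[1, 0, 0, 1, 1, 1, 2, 2, 2, 1, 1, 2, 1, 2, 2, 1, 1, 1, 2, 1, 1, 1, 2, 1, 1, -12, -13, 2, 1, 1, 2, 2, -11, -11, -11, -11, -11, -11, -12, 6, 8, 10, 10, 10, 9, 10, 9, 10, -9, -9, -10, -11, -11, -10, -9, -10, -8, -7, -5, -5, -8, -11, -11, -11, -11, 1, 1, 0, 1, 0]
[ 95 298 299 343 394 544]
```

Request:
drive_tool([
  [0, 0, 0.006, 0, 0, 0],
  [0, 0, 0.012, 0, 0, 0],
  [0, 0, 0.014, 0, 0, 0],
  [0, 0, 0.014, 0, 0, 0],
  [0, 0, 0.014, 0, 0, 0],
  [0, 0, 0.014, 0, 0, 0],
  [0, 0, 0.014, 0, 0, 0],
  [0, 0, 0.014, 0, 0, 0],
  [0, 0, 0.012, 0, 0, 0],
  [0, 0, 0.006, 0, 0, 0],
])

```text
time: 4.17
position: [0.5456, -0.2774, 0.2224]
orientation: [0.079, 3.139, -0.0]
contact_force: [-0.4, -0.3, -6.2]
grip_width: 0.189
grasp_force: 108.0
```

```bash
sleep 1; python3 -c "
from meas import *
run(4,'w3')"
```

```text
t4.167 [('L', np.float64(13.0)), ('R', np.float64(12.3))] [290 388] p [ 0.5456 -0.2774  0.2224] tilt+y up deg -0.015 xz -0.072 yaw -2.89 F [-0.4 -0.3 -6.2]
t4.217 [('L', np.float64(12.3)), ('R', np.float64(12.3))] [289 388] p [ 0.5459 -0.2776  0.2229] tilt+y up deg -0.037 xz -0.127 yaw -2.89 F [ 0.6 -0.2 -5.8]
t4.267 [('L', np.float64(12.3)), ('R', np.float64(11.6))] [289 387] p [ 0.5457 -0.2775  0.2216] tilt+y up deg -0.024 xz -0.084 yaw -2.89 F [ 0.2 -0.2 -7.6]
t4.317 [('L', np.float64(11.6)), ('R', np.float64(10.9))] [288 386] p [ 0.5453 -0.2774  0.2205] tilt+y up deg 0.008 xz 0.001 yaw -2.90 F [ 1.   0.4 -7.5]
```

The carriage is at about +11 mm, drifting at −11 mm/s. I carry the tray in stop-to-stop legs, tilting it so the carriage is accelerated along with the tray.

Request:
drive_tool([
  [0, 0.0003, 0, -1, 0, 0],
  [0, 0.0015, 0, -1, 0, 0],
  [0, 0.0036, 0, -0.1, 0, 0],
  [0, 0.0059, 0, 0, 0, 0],
  [0, 0.008, 0, 1.03, 0, 0],
  [0, 0.0092, 0, 1, 0, 0],
  [0, 0.0095, 0, 0, 0, -0.2],
  [0, 0.0095, 0, 0, 0, -0.2],
  [0, 0.0095, 0, 0, 0, -0.2],
  [0, 0.0095, 0, 0, 0, -0.2],
  [0, 0.0095, 0, 0, 0, -0.2],
  [0, 0.0095, 0, 0, 0, -0.2],
  [0, 0.0095, 0, 0, 0, -0.2],
  [0, 0.0095, 0, 0, 0, -0.2],
  [0, 0.0092, 0, 1, 0, 0],
  [0, 0.008, 0, 0.9, 0, 0],
  [0, 0.0059, 0, 0, 0, 0],
  [0, 0.0036, 0, 0, 0, 0],
  [0, 0.0015, 0, -0.9, 0, 0],
  [0, 0.0003, 0, -1, 0, 0],
])

```text
time: 6.03
position: [0.5453, -0.1447, 0.2205]
orientation: [0.124, 3.139, -0.004]
contact_force: [-0.2, 0.1, -6.7]
grip_width: 0.191
grasp_force: 107.8
```

```bash
sleep 0.5; python3 -c "
from meas import *
run(4,'w4')"
```

```text
t6.033 [('L', np.float64(6.0)), ('R', np.float64(6.0))] [280 379] p [ 0.5453 -0.1447  0.2205] tilt+y up deg -0.159 xz -0.011 yaw -4.53 F [-0.2  0.1 -6.7]
t6.083 [('L', np.float64(6.0)), ('R', np.float64(5.3))] [280 378] p [ 0.5455 -0.1439  0.2206] tilt+y up deg -0.227 xz -0.025 yaw -4.45 F [ 0.1  0.6 -6.3]
t6.133 [('L', np.float64(6.0)), ('R', np.float64(5.3))] [280 378] p [ 0.5455 -0.1439  0.2206] tilt+y up deg -0.134 xz -0.022 yaw -4.43 F [ 0.9 -0.5 -6.6]
t6.183 [('L', np.float64(6.7)), ('R', np.float64(6.0))] [281 379] p [ 0.5454 -0.1441  0.2206] tilt+y up deg -0.094 xz -0.012 yaw -4.45 F [-0.7  0.6 -7.4]
```

Request:
drive_tool([
  [0, 0.0003, 0, -1, 0, 0],
  [0, 0.0015, 0, -0.9, 0, 0],
  [0, 0.0036, 0, 0, 0, 0],
  [0, 0.0059, 0, 0, 0, 0],
  [0, 0.008, 0, 0.9, 0, 0],
  [0, 0.0092, 0, 1, 0, 0],
  [0, 0.0095, 0, 0, 0, -0.2],
  [0, 0.0095, 0, 0, 0, -0.2],
  [0, 0.0095, 0, 0, 0, -0.2],
  [0, 0.0095, 0, 0, 0, -0.2],
  [0, 0.0095, 0, 0, 0, -0.2],
  [0, 0.0095, 0, 0, 0, -0.2],
  [0, 0.0095, 0, 0, 0, -0.2],
  [0, 0.0095, 0, 0, 0, -0.2],
  [0, 0.0092, 0, 1, 0, 0],
  [0, 0.008, 0, 0.9, 0, 0],
  [0, 0.0059, 0, 0, 0, 0],
  [0, 0.0036, 0, 0, 0, 0],
  [0, 0.0015, 0, -0.9, 0, 0],
  [0, 0.0003, 0, -1, 0, 0],
])

```text
time: 7.9
position: [0.5453, -0.0117, 0.2205]
orientation: [0.168, 3.137, -0.004]
contact_force: [-0.6, -0.7, -6.3]
grip_width: 0.189
grasp_force: 107.8
```

```bash
sleep 0.5; python3 -c "
from meas import *
run(4,'w5')"
```

```text
t7.900 [('R', np.float64(21.5))] [347 401] p [ 0.5453 -0.0117  0.2205] tilt+y up deg -0.163 xz -0.016 yaw -6.13 F [-0.6 -0.7 -6.3]
t7.950 [('R', np.float64(25.0))] [347 406] p [ 0.5453 -0.0109  0.2206] tilt+y up deg -0.230 xz -0.026 yaw -6.05 F [-0.2  0.3 -7.3]
t8.000 [('R', np.float64(22.2))] [347 402] p [ 0.5453 -0.0108  0.2205] tilt+y up deg -0.131 xz -0.011 yaw -6.03 F [-0.  -0.4 -6.3]
t8.050 [('R', np.float64(22.9))] [347 403] p [ 0.5453 -0.0112  0.2205] tilt+y up deg -0.090 xz -0.007 yaw -6.06 F [ 0.1 -0.1 -7.5]
```

Request:
drive_tool([
  [0, 0.0003, 0, -0.9, 0, 0],
  [0, 0.0015, 0, -0.8, 0, 0],
  [0, 0.0036, 0, 0, 0, 0],
  [0, 0.0059, 0, 0, 0, 0],
  [0, 0.008, 0, 0.86, 0, 0],
  [0, 0.0094, 0, 0.9, 0, 0],
  [0, 0.0107, 0, 0, 0, -0.2],
  [0, 0.0107, 0, 0, 0, -0.2],
  [0, 0.0107, 0, 0, 0, -0.2],
  [0, 0.0107, 0, 0, 0, -0.2],
  [0, 0.0107, 0, 0, 0, -0.2],
  [0, 0.0107, 0, 0, 0, -0.2],
  [0, 0.0107, 0, 0, 0, -0.2],
  [0, 0.0107, 0, 0, 0, -0.2],
  [0, 0.0094, 0, 1, 0, 0],
  [0, 0.008, 0, 0.87, 0, 0],
  [0, 0.0059, 0, 0, 0, 0],
  [0, 0.0036, 0, 0, 0, 0],
  [0, 0.0015, 0, -0.87, 0, 0],
  [0, 0.0003, 0, -1, 0, 0],
])

```text
time: 9.77
position: [0.5454, 0.1311, 0.2205]
orientation: [0.212, 3.134, -0.003]
contact_force: [0.5, 0.5, -7.5]
grip_width: 0.186
grasp_force: 107.8
```

```bash
sleep 0.5; python3 -c "
from meas import *
run(4,'w6')"
```

```text
t9.767 [('R', np.float64(56.7))] [352 451] p [0.5454 0.1311 0.2205] tilt+y up deg -0.106 xz -0.012 yaw -7.74 F [ 0.5  0.5 -7.5]
t9.817 [('R', np.float64(57.4))] [354 452] p [0.5452 0.1319 0.2206] tilt+y up deg -0.169 xz -0.024 yaw -7.66 F [-0.3  1.2 -7.2]
t9.867 [('R', np.float64(58.8))] [356 454] p [0.5452 0.1321 0.2205] tilt+y up deg -0.070 xz -0.001 yaw -7.64 F [-0.4  0.  -6.6]
t9.917 [('R', np.float64(60.9))] [359 457] p [0.5453 0.1318 0.2205] tilt+y up deg -0.030 xz 0.003 yaw -7.65 F [-0.5  0.3 -6. ]
```

The carriage is running off to +60 mm. The grip pitches slightly under the off-centre load, which makes the motion self-amplifying. I move the tray quickly after the carriage, with a small +y-up tilt.

Request:
drive_tool([
  [0, 0.002, 0, 0.25, 0, 0],
  [0, 0.005, 0, 0, 0, 0],
  [0, 0.008, 0, 0, 0, -0.2],
  [0, 0.01, 0, 0, 0, -0.2],
  [0, 0.0105, 0, 0, 0, -0.2],
  [0, 0.0105, 0, 0, 0, -0.2],
  [0, 0.0105, 0, 0, 0, -0.2],
  [0, 0.0105, 0, 0, 0, -0.2],
  [0, 0.01, 0, 0, 0, -0.2],
  [0, 0.008, 0, 0, 0, -0.2],
  [0, 0.005, 0, 0, 0, 0],
  [0, 0.003, 0, 0, 0, 0],
])

```text
time: 10.97
position: [0.5452, 0.2255, 0.2205]
orientation: [-0.253, -3.131, -0.007]
contact_force: [0.0, -0.3, -6.7]
grip_width: 0.192
grasp_force: 107.8
```

```bash
sleep 0.5; python3 -c "
from meas import *
run(4,'w7')"
```

```text
t10.967 [('L', np.float64(6.7))] [281 285] p [0.5452 0.2255 0.2205] tilt+y up deg 0.251 xz 0.048 yaw -9.25 F [ 0.  -0.3 -6.7]
t11.017 [('R', np.float64(-13.7))] [347 351] p [0.5451 0.2256 0.2205] tilt+y up deg 0.258 xz 0.052 yaw -9.24 F [ 0.3  0.6 -6.9]
t11.067 [('R', np.float64(-11.6))] [347 354] p [0.5453 0.2249 0.2205] tilt+y up deg 0.244 xz 0.047 yaw -9.27 F [-0.3  0.1 -6.6]
t11.117 [('R', np.float64(-10.2))] [350 356] p [0.5454 0.2243 0.2205] tilt+y up deg 0.227 xz 0.039 yaw -9.31 F [ 0.5 -0.5 -6.9]
```

View pics/w7.png

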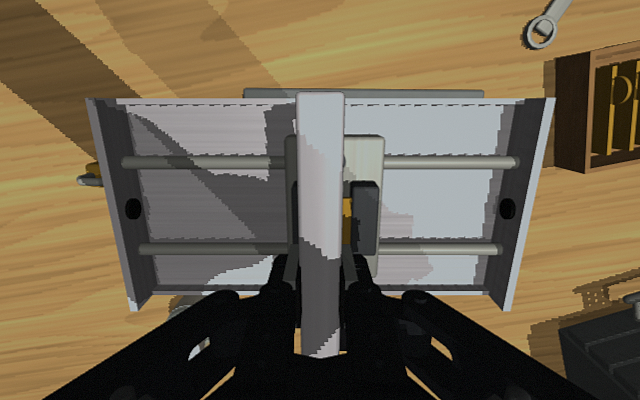

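```bash
python3 - <<'E'
import cv2,numpy as np
for n in("w6","w7"):
    im=cv2.imread(f"pics/{n}.png").astype(int)
    m=np.median(im[141:154],0)
    print(n,[(c,*m[c].astype(int).tolist()) for c in range(200,500,8)])
    print([(c,*np.median(im[195:235],0)[c].astype(int).tolist()) for c in range(200,500,10)])
E
```

```text
w6 [(200, 112, 112, 115), (208, 196, 192, 184), (216, 194, 192, 184), (224, 168, 168, 171), (232, 171, 169, 172), (240, 171, 169, 174), (248, 173, 171, 174), (256, 174, 172, 176), (264, 176, 174, 178), (272, 82, 82, 84), (280, 82, 81, 83), (288, 82, 81, 83), (296, 130, 129, 132), (304, 172, 171, 175), (312, 175, 174, 178), (320, 183, 182, 185), (328, 193, 192, 184), (336, 196, 192, 184), (344, 162, 161, 163), (352, 82, 81, 82), (360, 101, 108, 108), (368, 180, 192, 184), (376, 184, 192, 185), (384, 182, 192, 184), (392, 175, 187, 184), (400, 176, 188, 184), (408, 176, 189, 183), (416, 176, 188, 184), (424, 178, 190, 184), (432, 180, 191, 184), (440, 180, 191, 184), (448, 173, 186, 184), (456, 166, 178, 176), (464, 195, 191, 184), (472, 195, 192, 184), (480, 195, 192, 183), (488, 195, 192, 184), (496, 100, 100, 103)]
[(200, 110, 109, 111), (210, 110, 109, 111), (220, 111, 110, 112), (230, 111, 110, 112), (240, 112, 110, 113), (250, 112, 111, 113), (260, 82, 81, 83), (270, 81, 81, 82), (280, 81, 81, 83), (290, 81, 81, 82), (300, 139, 138, 140), (310, 173, 171, 175), (320, 180, 179, 182
[... 1111 characters left out ...]
 (480, 184, 180, 173), (488, 184, 180, 173), (496, 127, 125, 123)]
[(200, 103, 102, 104), (210, 103, 102, 105), (220, 104, 103, 104), (230, 101, 102, 103), (240, 78, 77, 79), (250, 76, 76, 77), (260, 76, 76, 77), (270, 76, 76, 77), (280, 76, 76, 78), (290, 57, 61, 61), (300, 132, 130, 133), (310, 162, 160, 164), (320, 169, 167, 171), (330, 178, 177, 173), (340, 146, 144, 147), (350, 19, 46, 61), (360, 63, 62, 60), (370, 63, 62, 59), (380, 129, 130, 132), (390, 164, 163, 166), (400, 170, 170, 172), (410, 178, 176, 172), (420, 184, 181, 173), (430, 184, 181, 173), (440, 184, 180, 173), (450, 184, 181, 173), (460, 184, 180, 173), (470, 184, 181, 173), (480, 184, 181, 173), (490, 103, 103, 105)]
```

```bash
cat > patch.py <<'E'
s=open('meas.py').read()
a=s.index("    d=im");b=s.index("    s[:115]")
s=s[:a]+"""    im=cv2.GaussianBlur(im.astype(np.float32),(3,1),0)
    band=np.median(im[141:154,:,1]/im[141:154,:,0],0); s=(band>1.025)
"""+s[b:]
a=s.index("    w=np.where(s)");b=s.index("def run")
s=s[:a]+"""    w=np.where(s)[0]; return st["time"],w,st,band
def sub(b,i,j): return i+(1.025-b[i])/(b[j]-b[i])*(j-i)
def pos(w,b):
    if len(w)==0: return None
    o=[]
    if w[0]<295: o.append((sub(b,w[0]-1,w[0])-321+49)/1.42)
    if w[-1]>348: o.append((sub(b,w[-1],w[-1]+1)-321-49)/1.42)
    return np.round(o,2)
"""+s[b:].replace("pos(w)","pos(w,b)")
open('meas.py','w').write(s)
E
python3 patch.py; python3 - <<'E'
from meas import *
import meas
for n in("w3","w4","w5","w6","w7"):
    meas.snap=lambda *a,n=n:cv2.imread(f"pics/{n}.png")
    t,w,st,b=shot();print(n,pos(w,b),w[[0,-1]])
E
python3 -c "
from meas import *
run(4,'w8')"
```

```text
w3 [10.52 12.  ] [287 387]
w4 [5.26 6.76] [280 379]
w5 [27.43] [347 408]
w6 [61.75] [356 457]
w7 [8.44 9.83] [284 383]
t11.167 [ 9.62 11.04] [286 385] p [0.5455 0.2239 0.2205] tilt+y up deg 0.221 xz 0.031 yaw -9.34 F [-0.7 -0.9 -6.4]
t11.217 [10.75 12.2 ] [288 387] p [0.5455 0.2238 0.2205] tilt+y up deg 0.220 xz 0.029 yaw -9.35 F [ 0.1  0.2 -5.9]
t11.267 [11.18 12.52] [288 387] p [0.5455 0.2238 0.2205] tilt+y up deg 0.223 xz 0.028 yaw -9.36 F [-0.3 -0.6 -6.3]
t11.317 [11.47 12.98] [289 388] p [0.5455 0.2239 0.2206] tilt+y up deg 0.227 xz 0.029 yaw -9.35 F [ 0.9 -0.1 -8.1]meas.py:5: RuntimeWarning: divide by zero encountered in divide
  band=np.median(im[141:154,:,1]/im[141:154,:,0],0); s=(band>1.025)
```

The ratio detector works in both light and shade. The carriage is at +12.2 mm moving at about +8 mm/s and slowing. I make a gentle final leg to above the rest and centre the carriage on the way.

Request:
drive_tool([
  [0, 0.0005, 0, -0.52, 0, 0],
  [0, 0.0012, 0, 0, 0, 0],
  [0, 0.002, 0, 0, 0, 0],
  [0, 0.0025, 0, 0, 0, 0],
  [0, 0.0028, 0, 0.3, 0, 0],
  [0.0003, 0.0029, 0, 0, 0, 0],
  [0.0003, 0.0029, 0, 0, 0, -0.1],
  [0.0003, 0.0029, 0, 0, 0, -0.1],
  [0.0003, 0.0029, 0, 0, 0, -0.1],
  [0.0003, 0.0029, 0, 0, 0, 0],
  [0.0003, 0.0029, 0, 0, 0, 0],
  [0.0003, 0.0029, 0, 0, 0, 0],
  [0.0003, 0.0029, 0, 0, 0, 0],
  [0, 0.0028, 0, 0.33, 0, 0],
  [0, 0.0025, 0, 0, 0, 0],
  [0, 0.002, 0, 0, 0, 0],
  [0, 0.0016, 0, 0, 0, 0],
  [0, 0.001, 0, 0, 0, 0],
  [0, 0.0006, 0, -0.33, 0, 0],
  [0, 0.0003, 0, 0, 0, 0],
])

```text
time: 13.03
position: [0.5476, 0.2677, 0.2205]
orientation: [-0.262, -3.131, -0.0]
contact_force: [-0.9, 0.7, -6.4]
grip_width: 0.193
grasp_force: 107.8
```

```bash
sleep 0.5; python3 -W ignore -c "
from meas import *
run(5,'w9')"
```

```text
t13.033 [-9.43 -7.91] [259 358] p [0.5476 0.2677 0.2205] tilt+y up deg 0.000 xz 0.000 yaw -9.58 F [-0.9  0.7 -6.4]
t13.083 [-9.72 -8.18] [259 358] p [0.5476 0.2677 0.2205] tilt+y up deg 0.019 xz 0.005 yaw -9.58 F [-0.3  0.3 -6.8]
t13.133 [-10.11  -8.41] [258 358] p [0.5477 0.2676 0.2205] tilt+y up deg 0.023 xz 0.004 yaw -9.59 F [-0.3 -0.4 -7.4]
t13.183 [-10.22  -8.68] [258 357] p [0.5477 0.2675 0.2205] tilt+y up deg 0.023 xz 0.002 yaw -9.60 F [ 0.7 -1.  -6.6]
t13.233 [-10.53  -8.89] [258 357] p [0.5478 0.2675 0.2205] tilt+y up deg 0.023 xz 0.000 yaw -9.60 F [-0.3  0.3 -6.4]
```

Request:
drive_tool([
  [0, 0, 0, -0.3, 0, 0],
  [0, 0, 0, 0, 0, 0],
  [0, 0, 0, 0, 0, 0],
  [0, 0, 0, 0.28, 0, 0],
  [0, 0, 0, 0, 0, 0],
  [0, 0, 0, 0, 0, 0],
  [0, 0, 0, 0, 0, 0],
  [0, 0, 0, 0, 0, 0],
  [0, 0, 0, 0, 0, 0],
  [0, 0, 0, 0, 0, 0],
  [0, 0, 0, 0, 0, 0],
  [0, 0, 0, 0, 0, 0],
  [0, 0, 0, 0, 0, 0],
  [0, 0, 0, 0, 0, 0],
  [0, 0, 0, 0, 0, 0],
  [0, 0, 0, 0.17, 0, 0],
  [0, 0, 0, 0, 0, 0],
  [0, 0, 0, 0, 0, 0],
  [0, 0, 0, -0.17, 0, 0],
])

```text
time: 14.87
position: [0.5478, 0.2673, 0.2206]
orientation: [0.263, 3.13, -0.0]
contact_force: [0.9, 0.3, -6.9]
grip_width: 0.193
grasp_force: 107.8
```

```bash
sleep 0.5; python3 -W ignore -c "
from meas import *
run(5,'w10')"
```

```text
t14.867 [-16.18] [250 295] p [0.5478 0.2673 0.2206] tilt+y up deg -0.001 xz -0.004 yaw -9.62 F [ 0.9  0.3 -6.9]
t14.917 [-17.11] [248 295] p [0.5477 0.2675 0.2205] tilt+y up deg -0.017 xz -0.006 yaw -9.60 F [ 0.   0.4 -7.2]
t14.967 [-17.96] [247 295] p [0.5477 0.2676 0.2206] tilt+y up deg -0.003 xz -0.003 yaw -9.59 F [ 0.3  0.1 -6.4]
t15.017 [-18.68] [246 295] p [0.5477 0.2676 0.2205] tilt+y up deg 0.005 xz -0.000 yaw -9.59 F [-0.8  0.9 -6.6]
t15.067 [-19.56] [245 295] p [0.5477 0.2676 0.2205] tilt+y up deg 0.007 xz 0.002 yaw -9.59 F [-0.7  0.3 -7.6]
```

The clock is stopped, so I fit a small model: carriage acceleration from tilt, grip compliance k and a level offset b.

```bash
cat > sim.py <<'E'
import numpy as np
from scipy.optimize import least_squares
def sim(x,v,th,rows,k,b,tail=0.,lag=0.04,kick=0.07):
    """rows: list of (dy mm, dtilt deg); returns x,v rel at end. th: cmd tilt at start; inertial carriage"""
    dt=1/240; N=20*len(rows)+int(tail*240)
    f=lambda j:np.interp(np.arange(N)/20,np.arange(len(rows)+1),np.concatenate([[0],np.cumsum([r[j] for r in rows])]))
    y=f(0);t=th+f(1)
    L=int(lag*240); y=np.concatenate([np.zeros(L),y])[:N]; t=np.concatenate([np.full(L,th),t])[:N]
    c=x; vc=v
    for i in range(N):
        xr=c-y[i]; vc+=(k*xr-171.2*(t[i]-b))*dt; c+=vc*dt
    return c-y[-1],vc
leg5=[(.5,-.52),(1.2,0),(2,0),(2.5,0),(2.8,.3)]+[(2.9,0)]*8+[(2.8,.33),(2.5,0),(2,0),(1.6,0),(1,0),(.6,-.33),(.3,0)]
leg6=[(0,-.3),(0,0),(0,0),(0,.28)]+[(0,0)]*11+[(0,.17),(0,0),(0,0),(0,-.17)]
leg4=[(2,.25),(5,0),(8,0),(10,0)]+[(10.5,0)]*4+[(10,0),(8,0),(5,0),(3,0)]
if __name__=="__main__":
    def res(p,full=False):
        k,b,v4,v5=p
        r=[]
        a=sim(61.7,v4,-.02,leg4,k,b,.15); r+=[a[0]-9.1]
        a=sim(12.6,v5,.23,leg5,k,b); r+=[a[0]+8.6,a[1]+5.5]
        c=sim(-10.0,-5.5,.02,leg6,k,b); r+=[c[0]+15.5,c[1]+17]
        r+=[(v5-7)/2,(v4-30)/8]
        return np.array(r)
    s=least_squares(res,[.9,0,30,7]);print(s.x,s.fun.round(1))
E
python3 sim.py
```

```text
[ 7.49250789e-01 -9.10544255e-03  3.51303845e+01  4.52570541e+00] [-0.1  1.  -0.8 -0.2  0.2 -1.2  0.6]
```

```bash
cat > plan.py <<'E'
import sys; from sim import *
K,B=.75,-.009
def rows(A,C,th,n,e,n2,dy=0):
    r=[[dy,0.] for _ in range(n+n2+1+e)]; r[0][1]=A-th; r[n][1]=C-A; r[n+n2][1]=-.01-C
    return r
def plan(x,v,th,n,n2,e=1,dy=0,xt=0):
    s=least_squares(lambda p:np.subtract(sim(x,v,th,rows(*p,th,n,e,n2,dy),K,B,.05),(xt,0)),[0,0]); A,C=s.x.round(2)
    print("tilt",A,C,"rows: 0:%.2f %d:%.2f %d:%.2f"%(A-th,n,C-A,n+n2,-.01-C),"len",n+n2+1+e,"end",sim(x,v,th,rows(A,C,th,n,e,n2,dy),K,B,.05))
if __name__=="__main__":
    a=[float(q) for q in sys.argv[1:]]; plan(a[0],a[1],a[2],int(a[3]),int(a[4]),*( [int(a[5])]+a[6:] if len(a)>5 else []))
E
python3 plan.py -19.6 -16.8 0 6 6; python3 plan.py -19.6 -16.8 0 8 8
```

```text
tilt -0.91 0.58 rows: 0:-0.91 6:1.49 12:-0.59 len 14 end (np.float64(-0.24826781306416354), np.float64(-0.4751922522714369))
tilt -0.62 0.33 rows: 0:-0.62 8:0.95 16:-0.34 len 18 end (np.float64(0.13521081324414633), np.float64(0.4506403378590053))
```

Request:
drive_tool([
  [0, 0, 0, -0.62, 0, 0],
  [0, 0, 0, 0, 0, 0],
  [0, 0, 0, 0, 0, 0],
  [0, 0, 0, 0, 0, 0],
  [0, 0, 0, 0, 0, 0],
  [0, 0, 0, 0, 0, 0],
  [0, 0, 0, 0, 0, 0],
  [0, 0, 0, 0, 0, 0],
  [0, 0, 0, 0.95, 0, 0],
  [0, 0, 0, 0, 0, 0],
  [0, 0, 0, 0, 0, 0],
  [0, 0, 0, 0, 0, 0],
  [0, 0, 0, 0, 0, 0],
  [0, 0, 0, 0, 0, 0],
  [0, 0, 0, 0, 0, 0],
  [0, 0, 0, 0, 0, 0],
  [0, 0, 0, -0.34, 0, 0],
  [0, 0, 0, 0, 0, 0],
])

```text
time: 16.62
position: [0.5476, 0.2677, 0.2205]
orientation: [0.262, 3.131, -0.001]
contact_force: [0.4, -0.3, -7.5]
grip_width: 0.19
grasp_force: 107.8
```

```bash
sleep 0.5; python3 -W ignore -c "
from meas import *
run(5,'w11')"
```

```text
t16.617 [3.38 4.8 ] [277 376] p [0.5476 0.2677 0.2205] tilt+y up deg -0.030 xz -0.003 yaw -9.58 F [ 0.4 -0.3 -7.5]
t16.667 [3.28 4.69] [277 376] p [0.5476 0.2677 0.2205] tilt+y up deg -0.011 xz 0.002 yaw -9.58 F [-0.7 -0.2 -6.9]
t16.717 [3.24 4.71] [277 376] p [0.5477 0.2677 0.2205] tilt+y up deg -0.006 xz 0.001 yaw -9.59 F [ 0.3 -0.3 -6.6]
t16.767 [3.2  4.73] [277 376] p [0.5477 0.2676 0.2205] tilt+y up deg -0.004 xz -0.002 yaw -9.59 F [-0.2  0.1 -6.1]
t16.817 [3.34 4.76] [277 376] p [0.5477 0.2675 0.2205] tilt+y up deg -0.005 xz -0.003 yaw -9.60 F [ 0.4  0.5 -7. ]
```

Request:
drive_tool([
  [0.0003, 0.001, 0, 0.01, 0, 0],
  [0.0004, 0.001, 0, 0, 0, 0],
  [0.0003, 0.001, 0, 0, 0, 0],
  [0, 0, 0, 0, 0, 0],
  [0, 0, 0, 0, 0, 0],
  [0, 0, 0, 0, 0, 0],
  [0, 0, 0, 0, 0, 0],
  [0, 0, 0, 0, 0, 0],
  [0, 0, 0, 0, 0, 0],
  [0, 0, 0, 0, 0, 0],
])

```text
time: 17.7
position: [0.5487, 0.2705, 0.2205]
orientation: [0.263, 3.131, 0.0]
contact_force: [0.2, 0.7, -6.8]
grip_width: 0.196
grasp_force: 107.8
```

```bash
sleep 0.5; python3 -W ignore -c "
from meas import *
run(5,'w12');snap('scene','s12');snap('side','d12')"
```

```text
t17.700 [-1.28  0.23] [271 370] p [0.5487 0.2705 0.2205] tilt+y up deg 0.003 xz -0.003 yaw -9.60 F [ 0.2  0.7 -6.8]
t17.750 [-1.4   0.03] [271 370] p [0.5487 0.2705 0.2205] tilt+y up deg 0.005 xz -0.001 yaw -9.60 F [-0.7 -0.2 -7.5]
t17.800 [-1.79 -0.22] [270 369] p [0.5487 0.2705 0.2206] tilt+y up deg 0.005 xz -0.003 yaw -9.60 F [-0.8  0.7 -7. ]
t17.850 [-1.76 -0.31] [270 369] p [0.5487 0.2705 0.2205] tilt+y up deg 0.007 xz -0.001 yaw -9.60 F [ 0.6  1.1 -7.3]
t17.900 [-2.01 -0.4 ] [270 369] p [0.5487 0.2705 0.2206] tilt+y up deg 0.008 xz -0.005 yaw -9.60 F [-0.2 -0.9 -7.1]
```

View pics/w12.png

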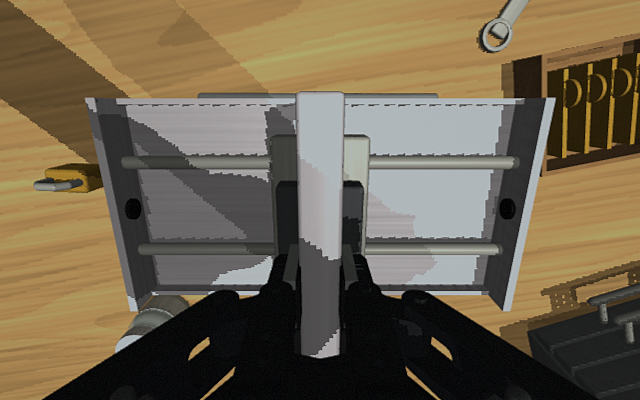

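The carriage is at −1.2 mm and stands under the bar. The rest peeps out above the tray, from about x = 198 to 438 at row 95.

```bash
python3 plan.py -1.7 -3.4 0 5 5 4; python3 -W ignore - <<'E'
from h import *
st=manip.read_state();C=cal("wrist",st)
im=cv2.imread("pics/w12.png").astype(int)
sat=im.max(2)-im.min(2)
g=sat[88:100]<45
print([ (r+88,np.where(g[r,150:292])[0][[0,-1]]+150,np.where(g[r,350:500])[0][[0,-1]]+350) for r in range(12) if g[r,150:292].any() and g[r,350:500].any()])
def rows(cols):
    return [(c,int(np.where(g[:,c])[0][0])+88) for c in cols if g[:,c].any()]
E=rows(list(range(204,292,4))+list(range(350,434,4)))
P=np.array([ray(C,(c,r-.5),.04)[:2] for c,r in E]); s=np.polyfit(P[:,1],P[:,0],1);print("edge yaw",-np.degrees(np.arctan(s[0])),E[0],E[-1])
a,b=ray(C,(197.5,95),.04),ray(C,(438.5,95),.04);m=(a+b)[:2]/2
print("corners",a.round(4),b.round(4),np.linalg.norm(a-b),"mid",m)
y=np.radians(-9.6);print("centre est",m+.085*np.array([np.cos(y),np.sin(y)]))
E
```

```text
tilt -0.16 0.08 rows: 0:-0.16 5:0.24 10:-0.09 len 15 end (np.float64(-0.03972860010355317), np.float64(0.04955997826387589))
[(93, array([199, 291]), array([350, 435])), (94, array([198, 291]), array([350, 437])), (95, array([198, 291]), array([350, 437])), (96, array([198, 291]), array([350, 437])), (97, array([198, 291]), array([350, 437])), (98, array([150, 291]), array([350, 499])), (99, array([150, 291]), array([350, 499]))]
edge yaw -9.621331946630091 (204, 93) (430, 93)
corners [0.4446 0.1667 0.04  ] [0.4842 0.4001 0.04  ] 0.2367563253993865 mid [0.46439805 0.28343571]
centre est [0.54820771 0.26926036]
```

Request:
drive_tool([
  [0, -0.0005, 0, -0.12, 0, 0],
  [0, -0.0005, 0, 0, 0, 0],
  [0, 0, 0, 0, 0, 0],
  [0, 0, 0, 0, 0, 0],
  [0, 0, 0, 0, 0, 0],
  [0, 0, 0, 0.17, 0, 0],
  [0, 0, 0, 0, 0, 0],
  [0, 0, 0, 0, 0, 0],
  [0, 0, 0, 0, 0, 0],
  [0, 0, 0, 0, 0, 0],
  [0, 0, 0, -0.06, 0, 0],
  [0, 0, 0, 0, 0, 0],
])

```text
time: 19.05
position: [0.5487, 0.2696, 0.2205]
orientation: [-0.263, -3.131, 0.0]
contact_force: [-0.2, 0.5, -6.5]
grip_width: 0.193
grasp_force: 107.8
```

```bash
sleep 0.5; python3 -W ignore -c "
from meas import *
run(5,'w13')"
```

```text
t19.050 [-1.79 -0.17] [270 369] p [0.5487 0.2696 0.2205] tilt+y up deg -0.008 xz 0.000 yaw -9.59 F [-0.2  0.5 -6.5]
t19.100 [-1.82 -0.27] [270 369] p [0.5487 0.2696 0.2205] tilt+y up deg -0.006 xz -0.001 yaw -9.60 F [ 0.1  0.2 -7. ]
t19.150 [-1.96 -0.37] [270 369] p [0.5487 0.2696 0.2205] tilt+y up deg -0.006 xz 0.001 yaw -9.60 F [ 0.1 -0.2 -7.6]
t19.200 [-1.98 -0.47] [270 369] p [0.5487 0.2695 0.2205] tilt+y up deg -0.006 xz -0.004 yaw -9.60 F [-0.3 -0.1 -7.3]
t19.250 [-2.22 -0.5 ] [269 369] p [0.5487 0.2695 0.2205] tilt+y up deg -0.005 xz -0.003 yaw -9.60 F [ 0.4  0.5 -7.2]
```

Request:
drive_tool([
  [0, 0, 0, -0.13, 0, 0],
  [0, 0, 0, 0, 0, 0],
  [0, 0, 0, 0, 0, 0],
  [0, 0, 0, 0, 0, 0],
  [0, 0, 0, 0, 0, 0],
  [0, 0, 0, 0.18, 0, 0],
  [0, 0, 0, 0, 0, 0],
  [0, 0, 0, 0, 0, 0],
  [0, 0, 0, 0, 0, 0],
  [0, 0, 0, 0, 0, 0],
  [0, 0, 0, -0.06, 0, 0],
  [0, 0, 0, 0, 0, 0],
])

```text
time: 20.3
position: [0.5487, 0.2695, 0.2205]
orientation: [0.263, 3.131, -0.001]
contact_force: [-0.7, 0.9, -7.1]
grip_width: 0.191
grasp_force: 107.8
```

```bash
sleep 0.5; python3 -W ignore -c "
from meas import *
run(5,'w14')"
```

```text
t20.300 [-0.01  1.51] [272 372] p [0.5487 0.2695 0.2205] tilt+y up deg -0.021 xz -0.006 yaw -9.60 F [-0.7  0.9 -7.1]
t20.350 [0.08 1.6 ] [273 372] p [0.5487 0.2695 0.2205] tilt+y up deg -0.016 xz -0.006 yaw -9.60 F [ 0.5 -0.2 -6.2]
t20.400 [0.1  1.59] [273 372] p [0.5487 0.2695 0.2205] tilt+y up deg -0.017 xz -0.002 yaw -9.60 F [-0.7 -0.3 -7. ]
t20.450 [0.16 1.64] [273 372] p [0.5487 0.2695 0.2205] tilt+y up deg -0.013 xz -0.007 yaw -9.60 F [-0.6 -0.1 -5.9]
t20.500 [0.18 1.71] [273 372] p [0.5487 0.2695 0.2205] tilt+y up deg -0.016 xz -0.004 yaw -9.60 F [-0.1  0.5 -7.3]
```

Request:
drive_tool([
  [0, 0, 0, 0.04, 0, 0],
  [0, 0, 0, 0, 0, 0],
  [0, 0, 0, 0, 0, 0],
  [0, 0, 0, 0, 0, 0],
  [0, 0, 0, 0, 0, 0],
  [0, 0, 0, -0.05, 0, 0],
  [0, 0, 0, 0, 0, 0],
  [0, 0, 0, 0, 0, 0],
  [0, 0, 0, 0, 0, 0],
  [0, 0, 0, 0.01, 0, 0],
])

```text
time: 21.38
position: [0.5487, 0.2695, 0.2205]
orientation: [0.263, 3.131, -0.0]
contact_force: [0.4, -0.4, -7.8]
grip_width: 0.192
grasp_force: 107.8
```

```bash
sleep 0.5; python3 -W ignore -c "
from meas import *
run(5,'w15')"
```

```text
t21.383 [-0.85  0.64] [271 370] p [0.5487 0.2695 0.2205] tilt+y up deg -0.014 xz -0.005 yaw -9.60 F [ 0.4 -0.4 -7.8]
t21.433 [-0.91  0.54] [271 370] p [0.5487 0.2695 0.2205] tilt+y up deg -0.011 xz -0.005 yaw -9.60 F [ 0.1  0.3 -6.4]
t21.483 [-1.05  0.48] [271 370] p [0.5487 0.2695 0.2205] tilt+y up deg -0.015 xz -0.003 yaw -9.60 F [ 0.7 -0.2 -6.8]
t21.533 [-1.02  0.39] [271 370] p [0.5487 0.2695 0.2205] tilt+y up deg -0.016 xz -0.003 yaw -9.60 F [-0.4  0.1 -7.4]
t21.583 [-1.26  0.34] [271 370] p [0.5487 0.2695 0.2206] tilt+y up deg -0.012 xz -0.006 yaw -9.60 F [ 0.1 -0.2 -5.9]
```

Request:
drive_tool([
  [0, 0, 0, -0.05, 0, 0],
  [0, 0, 0, 0, 0, 0],
  [0, 0, 0, 0, 0, 0],
  [0, 0, 0, 0, 0, 0],
  [0, 0, 0, 0, 0, 0],
  [0, 0, 0, 0.06, 0, 0],
  [0, 0, 0, 0, 0, 0],
  [0, 0, 0, 0, 0, 0],
  [0, 0, 0, 0, 0, 0],
  [0, 0, 0, -0.01, 0, 0],
  [0, 0, 0, 0, 0, 0],
])

```text
time: 22.55
position: [0.5487, 0.2695, 0.2205]
orientation: [0.263, 3.131, -0.0]
contact_force: [-0.9, -0.1, -7.1]
grip_width: 0.19
grasp_force: 107.8
```

```bash
sleep 0.5; python3 -W ignore -c "
from meas import *
run(5,'w16')"
```

```text
t22.550 [-1.01  0.5 ] [271 370] p [0.5487 0.2695 0.2205] tilt+y up deg -0.017 xz -0.004 yaw -9.60 F [-0.9 -0.1 -7.1]
t22.600 [-1.    0.52] [271 370] p [0.5487 0.2695 0.2205] tilt+y up deg -0.017 xz -0.007 yaw -9.60 F [ 0.9  0.1 -6.4]
t22.650 [-0.99  0.49] [271 370] p [0.5487 0.2695 0.2206] tilt+y up deg -0.013 xz -0.004 yaw -9.60 F [-0.3  0.5 -7.2]
t22.700 [-0.96  0.5 ] [271 370] p [0.5487 0.2695 0.2205] tilt+y up deg -0.016 xz -0.006 yaw -9.60 F [-0.  -0.3 -6.1]
t22.750 [-0.87  0.52] [271 370] p [0.5487 0.2695 0.2205] tilt+y up deg -0.018 xz -0.004 yaw -9.60 F [-0.3 -0.1 -6.9]
```

Request:
drive_tool([
  [0, 0, 0, 0, 0, 0],
  [0, 0, 0, 0, 0, 0],
  [0, 0, 0, 0, 0, 0],
  [0, 0, 0, 0, 0, 0],
  [0, 0, 0, 0, 0, 0],
  [0, 0, 0, 0, 0, 0],
  [0, 0, 0, 0, 0, 0],
  [0, 0, 0, 0, 0, 0],
  [0, 0, 0, 0, 0, 0],
  [0, 0, 0, 0, 0, 0],
  [0, 0, 0, 0, 0, 0],
  [0, 0, 0, 0, 0, 0],
  [0, 0, 0, 0, 0, 0],
  [0, 0, 0, 0, 0, 0],
])

```text
time: 23.97
position: [0.5487, 0.2695, 0.2205]
orientation: [0.263, 3.131, -0.0]
contact_force: [0.2, 0.1, -6.9]
grip_width: 0.186
grasp_force: 107.8
```

```bash
sleep 0.5; python3 -W ignore -c "
from meas import *
run(5,'w17')"
```

```text
t23.967 [-1.1   0.54] [271 370] p [0.5487 0.2695 0.2205] tilt+y up deg -0.017 xz -0.003 yaw -9.60 F [ 0.2  0.1 -6.9]
t24.017 [-0.92  0.54] [271 370] p [0.5487 0.2695 0.2206] tilt+y up deg -0.014 xz -0.008 yaw -9.60 F [ 0.9  1.  -6.5]
t24.067 [-0.9  0.5] [271 370] p [0.5487 0.2695 0.2205] tilt+y up deg -0.016 xz -0.004 yaw -9.60 F [-0.6  0.2 -6.4]
t24.117 [-1.09  0.47] [271 370] p [0.5487 0.2696 0.2205] tilt+y up deg -0.011 xz -0.004 yaw -9.60 F [ 0.2  1.1 -6.2]
t24.167 [-1.05  0.48] [271 370] p [0.5487 0.2695 0.2206] tilt+y up deg -0.013 xz -0.006 yaw -9.60 F [ 0.7 -0.5 -6.3]
```

Request:
drive_tool([
  [0, 0, -0.002, 0, 0, 0],
  [0, 0, -0.004, 0, 0, 0],
  [0, 0, -0.006, 0, 0, 0],
  [0, 0, -0.006, 0, 0, 0],
  [0, 0, -0.006, 0, 0, 0],
  [0, 0, -0.006, 0, 0, 0],
  [0, 0, -0.006, 0, 0, 0],
  [0, 0, -0.006, 0, 0, 0],
  [0, 0, -0.006, 0, 0, 0],
  [0, 0, -0.006, 0, 0, 0],
  [0, 0, -0.006, 0, 0, 0],
  [0, 0, -0.004, 0, 0, 0],
  [0, 0, -0.003, 0, 0, 0],
  [0, 0, -0.002, 0, 0, 0],
])

```text
time: 25.38
position: [0.5487, 0.2695, 0.1511]
orientation: [-0.263, -3.13, 0.001]
contact_force: [-0.2, -0.1, -5.7]
grip_width: 0.188
grasp_force: 107.8
```

```bash
sleep 0.5; python3 -W ignore -c "
from meas import *
run(5,'w18')"
```

```text
t25.383 [-2.4 -0.6] [269 369] p [0.5487 0.2695 0.1511] tilt+y up deg -0.022 xz 0.008 yaw -9.60 F [-0.2 -0.1 -5.7]
t25.433 [-2.2  -0.61] [269 369] p [0.5486 0.2694 0.1509] tilt+y up deg -0.031 xz 0.021 yaw -9.60 F [-0.9  0.3 -6.7]
t25.483 [-2.37 -0.78] [269 368] p [0.5487 0.2695 0.1513] tilt+y up deg -0.024 xz 0.008 yaw -9.60 F [ 0.  -0.4 -6.6]
t25.533 [-2.46 -0.88] [269 368] p [0.5488 0.2696 0.1516] tilt+y up deg -0.010 xz -0.010 yaw -9.60 F [ 0.6 -0.2 -6.1]
t25.583 [-2.6  -0.96] [269 368] p [0.5488 0.2697 0.1518] tilt+y up deg 0.004 xz -0.025 yaw -9.60 F [ 0.6 -0.1 -6.1]
```

Request:
drive_tool([
  [0, 0, -0.0005, -0.12, 0, 0],
  [0, 0, -0.0005, 0, 0, 0],
  [0, 0, -0.0005, 0, 0, 0],
  [0, 0, -0.0005, 0, 0, 0],
  [0, 0, -0.0005, 0, 0, 0],
  [0, 0, -0.0005, 0.16, 0, 0],
  [0, 0, -0.0005, 0, 0, 0],
  [0, 0, -0.0005, 0, 0, 0],
  [0, 0, -0.0005, 0, 0, 0],
  [0, 0, -0.0005, 0, 0, 0],
  [0, 0, -0.0005, -0.05, 0, 0],
  [0, 0, -0.0005, 0, 0, 0],
])

```text
time: 26.63
position: [0.5487, 0.2696, 0.1455]
orientation: [0.263, 3.131, -0.001]
contact_force: [-0.2, 0.2, -7.5]
grip_width: 0.191
grasp_force: 107.8
```

```bash
sleep 0.5; python3 -W ignore -c "
from meas import *
run(5,'w19')"
```

```text
t26.633 [1.45 2.92] [275 374] p [0.5487 0.2696 0.1455] tilt+y up deg -0.025 xz -0.006 yaw -9.59 F [-0.2  0.2 -7.5]
t26.683 [1.57 3.1 ] [275 374] p [0.5487 0.2696 0.1454] tilt+y up deg -0.029 xz 0.001 yaw -9.59 F [-0.1 -0.3 -7.5]
t26.733 [1.9  3.29] [275 374] p [0.5487 0.2695 0.1454] tilt+y up deg -0.031 xz 0.002 yaw -9.60 F [-0.   0.3 -7.3]
t26.783 [1.84 3.52] [275 374] p [0.5487 0.2695 0.1455] tilt+y up deg -0.028 xz -0.001 yaw -9.60 F [-0.1 -0.3 -6.7]
t26.833 [2.15 3.68] [276 375] p [0.5487 0.2696 0.1455] tilt+y up deg -0.022 xz -0.006 yaw -9.60 F [-0.5 -0.3 -6.9]
```

```bash
sed -i 's/B=.75,-.009/B=.75,-.015/' plan.py; python3 plan.py 3.1 3.6 -0.022 5 5 2; python3 plan.py -1.75 -1.8 -.005 5 5 2
```

```text
tilt 0.2 -0.16 rows: 0:0.22 5:-0.36 10:0.15 len 13 end (np.float64(-0.08397350455146312), np.float64(-0.10110685721600075))
tilt -0.13 0.06 rows: 0:-0.12 5:0.19 10:-0.07 len 13 end (np.float64(0.009548382684068577), np.float64(-0.06803853747371234))
```

Request:
drive_tool([
  [0, 0, 0, 0.22, 0, 0],
  [0, 0, 0, 0, 0, 0],
  [0, 0, -0.0005, 0, 0, 0],
  [0, 0, -0.0005, 0, 0, 0],
  [0, 0, 0, 0, 0, 0],
  [0, 0, 0, -0.36, 0, 0],
  [0, 0, 0, 0, 0, 0],
  [0, 0, -0.0005, 0, 0, 0],
  [0, 0, -0.0005, 0, 0, 0],
  [0, 0, 0, 0, 0, 0],
  [0, 0, 0, 0.145, 0, 0],
  [0, 0, 0, 0, 0, 0],
  [0, 0, 0, 0, 0, 0],
])

```text
time: 27.97
position: [0.5488, 0.2694, 0.1435]
orientation: [0.263, 3.13, -0.0]
contact_force: [0.3, -0.2, -7.3]
grip_width: 0.188
grasp_force: 107.8
```

```bash
sleep 0.5; python3 -W ignore -c "
from meas import *
run(5,'w20')"
```

```text
t27.967 [-1.19  0.3 ] [271 370] p [0.5488 0.2694 0.1435] tilt+y up deg -0.016 xz -0.008 yaw -9.61 F [ 0.3 -0.2 -7.3]
t28.017 [-1.15  0.31] [271 370] p [0.5488 0.2695 0.1436] tilt+y up deg -0.016 xz -0.010 yaw -9.61 F [-0.8 -0.3 -7.5]
t28.067 [-1.23  0.31] [271 370] p [0.5487 0.2695 0.1436] tilt+y up deg -0.020 xz -0.007 yaw -9.61 F [-0.5  0.3 -6.7]
t28.117 [-1.18  0.39] [271 370] p [0.5487 0.2695 0.1436] tilt+y up deg -0.020 xz -0.007 yaw -9.60 F [ 0.1 -0.3 -7. ]
t28.167 [-1.15  0.39] [271 370] p [0.5487 0.2695 0.1436] tilt+y up deg -0.015 xz -0.009 yaw -9.60 F [ 0.2 -0.1 -7.1]
```

Request:
drive_tool([
  [0, 0, -0.0004, 0, 0, 0],
  [0, 0, -0.0004, 0, 0, 0],
  [0, 0, -0.0004, 0, 0, 0],
  [0, 0, -0.0004, 0, 0, 0],
  [0, 0, -0.0004, 0, 0, 0],
  [0, 0, -0.0004, 0, 0, 0],
  [0, 0, 0, 0, 0, 0],
])

```text
time: 28.8
position: [0.5487, 0.2695, 0.1413]
orientation: [0.263, 3.13, -0.001]
contact_force: [-1.7, -0.1, -3.5]
grip_width: 0.187
grasp_force: 108.3
```

```bash
sleep 0.5; python3 -W ignore -c "
from meas import *
run(3,'w21')"
```

```text
t28.800 [-0.38  1.13] [272 371] p [0.5487 0.2695 0.1413] tilt+y up deg -0.018 xz -0.011 yaw -9.60 F [-1.7 -0.1 -3.5]
t28.850 [-0.27  1.2 ] [272 371] p [0.5487 0.2695 0.1413] tilt+y up deg -0.016 xz -0.013 yaw -9.60 F [-0.5  0.2 -3.6]
t28.900 [-0.17  1.27] [272 371] p [0.5487 0.2696 0.1413] tilt+y up deg -0.015 xz -0.011 yaw -9.60 F [-1.3 -0.6 -4. ]
```

Request:
drive_tool([
  [0, 0, -0.0003, 0, 0, 0],
  [0, 0, -0.0003, 0, 0, 0],
  [0, 0, 0, 0, 0, 0],
])

```text
time: 29.2
position: [0.5488, 0.2695, 0.1413]
orientation: [0.263, 3.13, -0.0]
contact_force: [-4.2, -2.6, 4.0]
grip_width: 0.189
grasp_force: 109.3
```

```bash
sleep 0.5; python3 -W ignore -c "
from meas import *
run(4,'w22')"
```

```text
t29.200 [0.18 1.75] [273 372] p [0.5488 0.2695 0.1413] tilt+y up deg -0.015 xz -0.030 yaw -9.60 F [-4.2 -2.6  4. ]
t29.250 [0.24 1.77] [273 372] p [0.5488 0.2695 0.1413] tilt+y up deg -0.015 xz -0.031 yaw -9.61 F [-4.1 -2.2  3.2]
t29.300 [0.41 1.85] [273 372] p [0.5487 0.2696 0.1413] tilt+y up deg -0.013 xz -0.029 yaw -9.60 F [-4.5 -1.8  3.2]
t29.350 [0.45 1.93] [273 372] p [0.5487 0.2696 0.1413] tilt+y up deg -0.018 xz -0.026 yaw -9.60 F [-4.6 -1.8  3.8]
```

Request:
drive_tool([
  [0, 0, 0, 0, 0, 0],
  [0, 0, 0, 0, 0, 0],
  [0, 0, 0, 0, 0, 0],
  [0, 0, 0, 0, 0, 0],
  [0, 0, 0, 0, 0, 0],
  [0, 0, 0, 0, 0, 0],
  [0, 0, 0.004, 0, 0, 0],
  [0, 0, 0.01, 0, 0, 0],
  [0, 0, 0.02, 0, 0, 0],
  [0, 0, 0.02, 0, 0, 0],
  [0, 0, 0.02, 0, 0, 0],
  [0, 0, 0.015, 0, 0, 0],
  [0, 0, 0.01, 0, 0, 0],
  [0, 0, 0.003, 0, 0, 0],
  [0, 0, 0, 0, 0, 0],
], gripper=0.8, grip_force=20)

```text
time: 30.65
position: [0.549, 0.2697, 0.2434]
orientation: [0.263, 3.129, 0.001]
contact_force: [-0.8, 0.1, -0.4]
grip_width: 0.801
grasp_force: 0.0
```

```bash
sleep 0.5; python3 -W ignore -c "
from h import *
st=manip.read_state();print(st['time'],st['position'],st['grip_width'],st['contact_force'])
np.save('C2.npy',1)
snap('wrist','w23')
C=cal('wrist',st)
for p in [(0.5482,.2693,.168)]:print(proj(C,p))
"
```

```text
30.65 [0.54895147 0.26971034 0.24338092] 0.8007677677058692 [-0.78577342  0.07365016 -0.35865405]
[318.41969237 211.27016892]
```

View pics/w23.png

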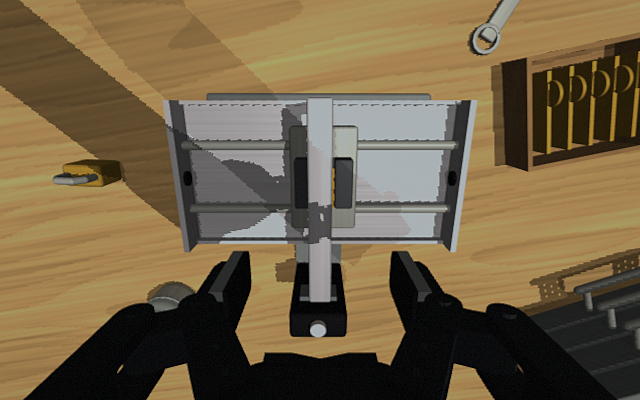

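The tray sits squarely in the middle of the rest, with the carriage at x = 289–357, about +3 mm from the middle. The gripper is clear, so I hand in.

```bash
python3 -c "
from bench import manip
print(manip.hand_in())"
```

```text
the job is handed in; nothing more can be done
None
```

The tray is on the middle of the rest with the carriage about 3 mm from centre, after standing within about 2 mm of it for over 6 s above the rest; the gripper is clear and the job was handed in at about 31 s (no verdict was returned).

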